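# Raise an enamelled mug on the cam lift and hold it up

## Task

Draw the locking pin straight up out of its bore in the lifting jig and park it in the open notch at the jig's side, hanging upright by its flange, and let go of it. Then swing the cam lever clockwise by its upright grip to the point where the platen with the mug stands highest, and finish while still holding the lever there, because its spring pulls it back. The mug must stay on its platen and the other things on the bench are to be left where they are.

Things in the scene. Friction and masses are not known exactly. Their poses are not given: they have to be found in the camera images.
- jig: Fixed lifting jig: grey steel deck 240 (x) by 300 (y) by 40 mm high on the bench; it may stand turned. Origin: middle of the deck's underside; x to the jig's rear (away from the robot), y to its left, z up. Lever axis, platen and mug are centred on the origin. In this frame the pin bore is at (21, -118) mm, the notch at (21, -185) mm; the lever at rest points to the front right (-x, -y).
- bore (a point): Centre of the mouth of the pin's vertical bore, on the deck's top 40 mm above the bench. Bore 12 mm wide, 25 mm deep, closed below (the pin's foot stands on its bottom, 15 mm above the bench).
- notch (a point): Where the pin's axis and flange underside belong when parked: on a steel plate (58 mm along jig x, 10 mm thick, top 75 mm above the bench) jutting from the jig's right side to 210 mm from its centre. The notch is a slot 14 mm wide along jig y, open to the right (-y), above and below; closed end 9 mm inward, open end 25 mm outward of this point. The pin hangs in it upright, flange on the plate.
- pin: Loose round steel locking pin, about 120 g, upright: origin at the centre of its foot, z up its axis. Shank 10 mm thick, 60 mm long; then a flange 28 mm wide, 5 mm thick; then a head to grip, 22 mm thick, 65 to 100 mm above the foot. It starts in the bore, foot 15 mm above the bench, between two tines of the lever's lock tab (their top 62 mm above the bench): raise it 50 mm or more to clear.
- pin_flange (a point): Point on the pin's axis at the underside of its flange, 60 mm above the pin's foot; parked, it coincides with the notch point.
- cam (a joint): Angle (rad) of the cam lever about the upright axis through the jig's origin, growing clockwise from above. 0: rest, arm at 45 degrees to the front right (jig -x, -y). Highest lift at 1.571: arm at 45 degrees to the front left (-x, +y), over a brass strip; beyond, the platen sinks; stop at 2.2. A spring pulls it back to 0 (0.45 Nm at the top, 3.5 N at the grip). The pin in its bore blocks it.
- lever_grip (a point): Upright black cylinder at the end of the steel lever arm, 26 mm thick, standing from 62 to 126 mm above the bench, 130 mm from the lever's axis. The point is on its axis, 100 mm above the bench. It turns with the lever. The arm below it is 18 mm wide, 12 mm thick, its underside 50 mm above the bench.
- lift (a joint): Height of the platen above its rest (m): 0 with the lever at rest, 0.025 at the highest lift; it follows the cam lever by itself, nearly flat within 0.15 rad of the top (0.2 mm lower there), 3.7 mm lower at 0.6 rad past it.
- platen (a point): Centre of the round platen's upper face (88 mm wide), 100 mm above the bench at rest, with a 60 mm wide, 12 mm high spigot inside the mug's mouth.
- mug: Cream enamelled mug, 180 g, 80 mm wide and 80 mm high, standing upside down on the platen; loose. Origin at the centre of its mouth (the lower side), z up; the loop handle reaches 67 mm from the axis on the side of its own +y, towards the jig's rear left.
- spare_mug: Bystander: the same mug the right way up on the bench, loose. Origin at the centre of its underside.
- bowl: Bystander: enamelled bowl, 150 mm wide, 60 mm high, loose on the bench. Origin at the centre of its underside.
- brush: Bystander: a brush lying on the bench, loose.
There are look-alikes about, which are no part of the job. Of the things like the pin, leave any that is blue or red; of the rest the smaller one is meant.

How it is judged:
On the way, in this order (a step that is already met when the one before it is completed fails the run):
1. the pin is drawn up out of the bore and clear of the lever's lock tab (z of pin in the frame of jig above 0.06 m and value of joint cam below 0.15 rad), for 0.1 s.
2. the pin hangs upright in the side notch, let go, with the lever still at rest (x of pin_flange in the frame of notch between -0.004 and 0.004 m and y of pin_flange in the frame of notch between -0.021 and 0.011 m and z of pin_flange in the frame of notch between -0.004 and 0.004 m and angle between pin's own z axis and vertical below 0.15 rad and linear speed of pin below 0.03 m/s and contact force between pin and jig above 0.2 N and contact force between pin and the fingers below 0.1 N and value of joint cam below 0.15 rad), for 0.3 s.
3. the lever is at the cam's highest lift (value of joint cam between 1.45 and 1.69 rad), for 0.3 s.
At the end, for the whole second after the job is handed in: Lever within 0.12 rad of highest lift (1.571), still, platen up 23.5 mm or more, fingers bearing on it with over 1 N; pin let go, upright (0.15 rad) in the notch, flange within 4 mm of the plate's top in height and 4 mm across the slot; mug upright, within 12 mm of its seat (all of step 3 and x of pin_flange in the frame of notch between -0.004 and 0.004 m and y of pin_flange in the frame of notch between -0.021 and 0.011 m and z of pin_flange in the frame of notch between -0.004 and 0.004 m and angle between pin's own z axis and vertical below 0.15 rad and linear speed of pin below 0.03 m/s and contact force between pin and jig above 0.2 N and contact force between pin and the arm below 0.1 N and velocity of joint cam between -0.1 and 0.1 rad/s and value of joint lift above 0.0235 m and contact force between cam and the fingers above 1 N and contact force between cam and pin below 0.1 N and distance between mug and platen below 0.012 m and angle between mug's own z axis and vertical below 0.12 rad); the arm keeps its last pose, push and grip.
It fails at once if the mug falls off or tips on its platen (angle between mug's own z axis and vertical above 0.4 rad or distance between mug and platen above 0.04 m).
It fails at once if a bystander is moved (distance of any of spare_mug, bowl, brush from where it was at the start of the episode above 0.03 m).
It also fails if it takes over 58 s, if anything falls off the work surface, if the arm or the gripper's body presses on something with over 40 N, if the wrist force passes 120 N, or if a joint passes its speed limit or range.

## Robot

A 7-joint arm with a two-finger parallel gripper is mounted at the origin on the work surface. World frame = base frame: x ahead of the robot, y to its left, z up, the work surface at z = 0. Lengths are in m, angles in rad, forces in N, time in s.
With the tool pointing down it reaches from about 0.425 to 0.95 m from the base axis. Payload 4.7 kg.
Tool frame: the origin (TCP) lies between the finger pads; the fingertips stand 25 mm ahead of it and the grasp point (between the pads) lies 6 mm ahead of it; z points along the fingers, y is the line along which they close (so a half turn about z gives the same grasp; the last joint's range is limited). The gripper opens to 85 mm and grips with 20 to 120 N. Pads are 22 mm wide; open, the fingers measure 114 mm over their backs; the gripper's body (76 mm by 85 mm) begins 54 mm behind the grasp point. The pads swing forward as they close: fully open they stand 13 mm farther back than shut.
Start: joints at [1.265, 0.469, -0.049, 1.532, 0.024, 1.141, -0.082], TCP at [0.185, -0.649, 0.256] pointing down, gripper open.
Joint ranges: [-2.59, 2.59], [-0.33, 1.99], [-1.39, 1.29], [0.1, 2.45], [-1.04, 4.18], [0.21, 1.99], [-2.66, 2.66]. Speed limits (rad/s): [2.57, 2.57, 3.14, 3.14, 3.14, 3.14, 3.14].

## Interface

Orientations are given as a 3x3 rotation matrix whose columns are the frame's x, y, z axes.
In Python, from rig import * gives the robot as it stands. Calls block until the motion is done:
- movep(position, orientation): joint-space move of the TCP to a pose.
- move_l(position, attitude=None, feed=0.15, until_force=None): straight line of the TCP; attitude=None keeps the orientation; feed is the mean speed in m/s. With until_force (N) it stops when the force on the tool has changed by that much, and returns True; else False.
- move_joints(angles): joint-space move.
- command_gripper(opening, newtons=None): finger opening in m; newtons is the grip in N (None keeps the last); returns when the fingers have stopped.
- sleep(seconds).
- inverse_kinematics(position, orientation): joint angles nearest the present ones, or None.
- sense(): the state.
- camera(name): name is "scene" or "top" or "wrist"; returns (picture, depth): 420x560x3 uint8, red, green, blue; 420x560 float32, m along the optical axis (not along the pixel's ray), 0 where there is no reading.
- camera_params(name): a dict with "K" (3x3 intrinsics, pixels), "position" and "rotation" of the camera in the world; the wrist camera has in their place "tool_from_camera" (4x4, takes a point from camera to tool coordinates, whose origin is the TCP and whose axes are the flange's). Camera axes: x right, y down, z forward; pixel columns grow to the right and rows downward; lengths in m; the calibration is good to about 2 mm. A picture is of the moment at which its call begins: read the wrist's pose just before it. camera_params takes no time and is no camera call.
A pose or a line that the arm cannot do raises Unreachable and nothing moves.
- finish_job(): hands the job in; it is judged then, once.
The state is a dict: "time_s": time; "joint_pos": joint angles; "qd": joint speeds; "joint_efforts": joint torques, N m; "position": TCP position; "tcp_rot": TCP orientation; "wrist_force": force on the tool from outside, world axes, zero at the start; "ft_torque": the same for the moment, N m; "finger_gap": finger opening in m; "gripper_force": force on a finger pad.
Only numpy, scipy, OpenCV 4.12 (cv2) and the standard library are available. Lean on these libraries where they do the work, as an engineer would, in place of code of your own. Each camera call takes 0.05 s, during which the arm holds its last target. There are 200 camera calls.

## Working session

There is one attempt and no reset: what is moved stays moved. The work goes in short steps, each a Python script; the robot and the scene stay as the last script left them, time stands still between calls to the robot, and variables do not carry over. Pictures are saved under pics/ and viewed, at most 10 in all, crops included, and the job is handed in when it is done.

```bash
mkdir -p pics
cat > h.py <<'E'
from rig import *
import numpy as np, cv2
def snap(n):
    im,d=camera(n); return im,d
def cloud(n,d,s=None):
    p=camera_params(n);K=p["K"];K=np.array(K)
    v,u=np.mgrid[:d.shape[0],:d.shape[1]]
    P=np.stack([(u-K[0,2])/K[0,0]*d,(v-K[1,2])/K[1,1]*d,d],-1)
    if n=="wrist":
        T=np.array(p["tool_from_camera"]);P=P@T[:3,:3].T+T[:3,3]
        return P@np.array(s["tcp_rot"]).T+np.array(s["position"])
    return P@np.array(p["rotation"]).T+np.array(p["position"])
E
python3 - <<'E'
from h import *
s=sense()
for n in("scene","top"):
    im,d=snap(n);cv2.imwrite(f"pics/{n}.png",im[:,:,::-1]);np.savez(f"{n}.npz",im=im,P=cloud(n,d),d=d)
    p=camera_params(n);print(n,p["K"],p["position"],p["rotation"])
print(s["time_s"],s["position"],s["tcp_rot"])
E
```

```text
scene [[435.30405045   0.         273.74242579]
 [  0.         435.30405045 215.02531926]
 [  0.           0.           1.        ]] [ 1.15788214 -0.73886665  0.82672351] [[ 0.77243856  0.36413263 -0.52033269]
 [ 0.63481741 -0.46667346  0.61581064]
 [-0.01858871 -0.80599213 -0.5916343 ]]
top [[513.28041079   0.         276.75202534]
 [  0.         513.28041079 213.88599403]
 [  0.           0.           1.        ]] [0.3396308  0.06258931 1.37423397] [[ 0.02312824 -0.9927044   0.11833454]
 [-0.99958279 -0.02501061 -0.01444674]
 [ 0.01730096 -0.11795104 -0.99286869]]
0.0 [ 0.18434162 -0.64876571  0.25525511] [[ 9.61919816e-01  2.73331133e-01 -5.99238420e-04]
 [ 2.73331783e-01 -9.61917974e-01  1.88352191e-03]
 [-6.15930300e-05 -1.97558795e-03 -9.99998047e-01]]
```

View pics/top.png

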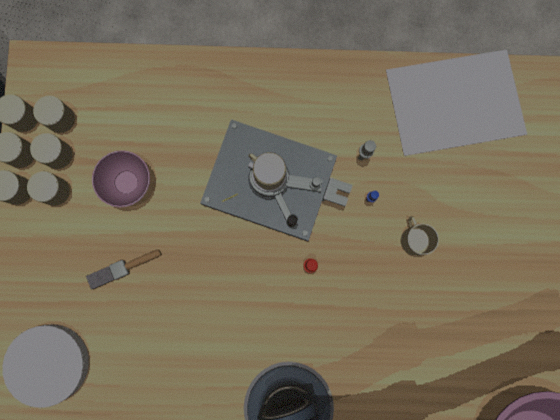

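View pics/scene.png

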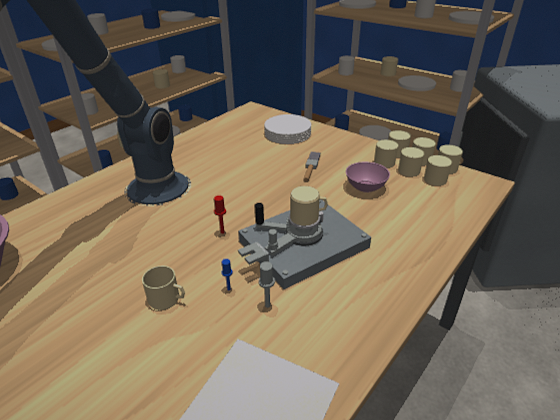

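The top view shows the jig at about (270,180). Things like the pin:
- grey pin in the bore, top (316,183) / scene (272,238)
- larger grey pin standing on the bench, top (368,150) / scene (266,285)
- blue pin, top (373,197)
- red pin, top (311,265)

I choose the smaller grey one in the bore. Next I measure it and check it in a close crop.

```bash
cat > m.py <<'E'
from h import *
t=np.load("top.npz");P=t["P"];im=t["im"]
hsv=cv2.cvtColor(im,cv2.COLOR_RGB2HSV)
R=np.zeros(im.shape[:2],bool);R[100:260,190:370]=1
m=(abs(P[...,2]-.04)<.008)&R&(hsv[...,1]<90)
n,l,st,c=cv2.connectedComponentsWithStats(m.astype(np.uint8));k=1+st[1:,4].argmax()
pts=P[l==k];print("deck z",np.median(pts[:,2]),len(pts))
# ray-cast contour to z=.04 
r=cv2.minAreaRect((pts[:,:2]*1000).astype(np.float32));print("deck rect",r)
for nm in("top","scene"):
    q=np.load(nm+".npz");Q=q["P"];h=cv2.cvtColor(q["im"],cv2.COLOR_RGB2HSV)
    c0=np.array(r[0])/1000
    near=np.linalg.norm(Q[...,:2]-c0,axis=-1)<.26
    th=np.deg2rad(min([r[2]-90,r[2]],key=lambda a:abs(a+17)))
    Rz=np.array([[np.cos(th),-np.sin(th)],[np.sin(th),np.cos(th)]])
    L=(Q[...,:2]-c0)@Rz
    def rep(name,mask):
        p=np.c_[L[mask],Q[mask][:,2]]
        if len(p):print(nm,name,len(p),"jig mean",p.mean(0).round(4),"min",p.min(0).round(4),"max",p.max(0).round(4))
    z=Q[...,2]
    rep("pin",(np.linalg.norm(L-[.021,-.118],axis=-1)<.03)&(z>.085))
    rep("pintop",(np.linalg.norm(L-[.021,-.118],axis=-1)<.03)&(z>.11))
    rep("grip",(np.linalg.norm(L-[-.092,-.092],axis=-1)<.035)&(z>.08))
    rep("griptop",(np.linalg.norm(L-[-.092,-.092],axis=-1)<.035)&(z>.12))
    rep("plate",(abs(L[...,0]-.021)<.05)&(L[...,1]<-.153)&(L[...,1]>-.24)&(abs(z-.075)<.007))
    rep("mugtop",(np.linalg.norm(L,axis=-1)<.06)&(z>.172))
    rep("bigpin",(np.linalg.norm(Q[...,:2]-[.48,-.18],axis=-1)<.08)&(z>.09)&(L[...,1]<-.22))
print("yaw",np.rad2deg(th))
im2=cv2.resize(im[110:250,200:390,::-1],None,fx=4,fy=4,interpolation=cv2.INTER_CUBIC);cv2.imwrite("pics/crop.png",im2)
E
python3 m.py
```

```text
deck z 0.039374920542910585 7879
deck rect ((592.773193359375, 65.27965545654297), (305.1128234863281, 241.54672241210938), 72.20790100097656)
top pin 75 jig mean [ 0.0181 -0.1168  0.1101] min [ 0.0095 -0.1283  0.0852] max [ 0.0297 -0.1059  0.1211]
top pintop 56 jig mean [ 0.0198 -0.116   0.1145] min [ 0.0099 -0.1264  0.1102] max [ 0.0297 -0.1059  0.1211]
top grip 100 jig mean [-0.0941 -0.0904  0.1215] min [-0.1053 -0.1028  0.0858] max [-0.0802 -0.078   0.1322]
top griptop 84 jig mean [-0.0926 -0.0905  0.1252] min [-0.1044 -0.1028  0.12  ] max [-0.0802 -0.078   0.1322]
top plate 421 jig mean [ 0.0199 -0.1792  0.0744] min [-0.0091 -0.2084  0.0683] max [ 0.0496 -0.153   0.082 ]
top mugtop 849 jig mean [-0.0017  0.0012  0.1787] min [-0.0403 -0.0377  0.172 ] max [0.0387 0.0407 0.1862]
top bigpin 59 jig mean [ 0.0378 -0.2666  0.0981] min [ 0.0281 -0.278   0.0902] max [ 0.0474 -0.2564  0.1055]
scene pin 99 jig mean [ 0.0249 -0.1242  0.1034] min [ 0.0104 -0.1333  0.085 ] max [ 0.0317 -0.1122  0.1164]
scene pintop 40 jig mean [ 0.0221 -0.1225  0.1133] min [ 0.0104 -0.1321  0.11  ] max [ 0.0317 -0.1122  0.1164]
scene grip 150 jig mean [-0.0864 -0.0993  0.1077] min [-0.1056 -0.1098  0.08  ] max [-0.077  -0.0845  0.1274]
scene griptop 50 jig mean [-0.0899 -0.0979  0.1242] min [-0.1056 -0.1098  0.1203] max [-0.0781 -0.0849  0.1274]
scene plate 357 jig mean [ 0.0225 -0.184   0.0736] min [-0.0098 -0.2143  0.068 ] max [ 0.0514 -0.1533  0.0787]
scene mugtop 405 jig mean [ 0.0037 -0.0078  0.178 ] min [-0.0381 -0.0441  0.1722] max [0.0386 0.0339 0.1822]
scene bigpin 47 jig mean [ 0.0392 -0.2735  0.098 ] min [ 0.0272 -0.2836  0.0903] max [ 0.0473 -0.263   0.102 ]
yaw -17.792098999023438
```

View pics/crop.png

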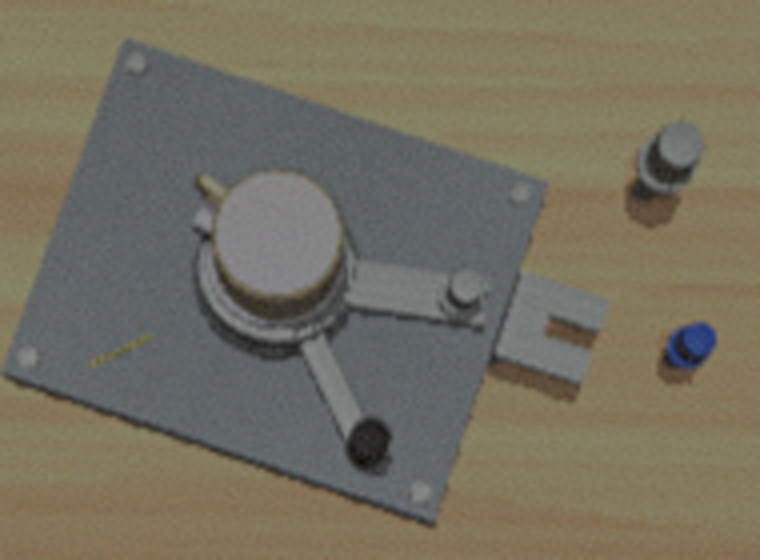

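The crop shows the small grey pin in the bore (crop (465,290)) between the tines, and the bare notch plate at (555,330). The larger grey pin, the blue one and the red one stand on the bench outside. The heights fit what is given: deck 39 mm, pin top 115, grip 125, plate 74, mug 179. I move above the pin and refine with the wrist camera.

```bash
cat >> h.py <<'E'
C=np.array([.5928,.0653]);TH=np.deg2rad(-17.79)
def jw(x,y,z=None):
    c,s=np.cos(TH),np.sin(TH);w=C+[c*x-s*y,s*x+c*y]
    return w if z is None else np.array([*w,z])
def rot(a): # tool x at jig angle a, z down
    a=a+TH;x=np.array([np.cos(a),np.sin(a),0]);z=np.array([0,0,-1.]);return np.c_[x,np.cross(z,x),z]
E
cat > a.py <<'E'
from h import *
print(camera_params("wrist")["tool_from_camera"])
for a in(90,-90):
    for p in((.021,-.118),(.021,-.185)):
        print(a,p,[None if q is None else np.round(q,2) for q in [inverse_kinematics(jw(*p,z),rot(np.deg2rad(a))) for z in(.109,.28)]])
for a in(-90,90):
  for k in range(0,91,30):
    g=np.deg2rad(-135-k);q=inverse_kinematics(jw(.13*np.cos(g),.13*np.sin(g),.106),rot(g+np.deg2rad(90+a)));print("lever",a,k,None if q is None else np.round(q,2))
movep(jw(.021,-.14,.29),rot(np.deg2rad(90)))
s=sense();im,d=snap("wrist");cv2.imwrite("pics/w1.png",im[:,:,::-1]);np.savez("w1.npz",im=im,P=cloud("wrist",d,s))
print(s["time_s"],s["position"],s["finger_gap"])
E
python3 a.py
```

```text
[[-1.04527953e-03 -9.57602325e-01 -2.88091468e-01  7.37043457e-02]
 [ 9.99999207e-01 -1.20324101e-03  3.71228231e-04  4.35097651e-04]
 [-7.02132486e-04 -2.88090852e-01  9.57602824e-01 -1.17267547e-01]
 [ 0.00000000e+00  0.00000000e+00  0.00000000e+00  1.00000000e+00]]
90 (0.021, -0.118) [array([ 0.45,  0.55, -0.57,  1.88,  0.4 ,  0.83, -0.64]), array([ 0.53,  0.37, -0.66,  1.71,  0.24,  1.15, -0.51])]
90 (0.021, -0.185) [array([ 0.54,  0.53, -0.54,  1.9 ,  0.36,  0.81, -0.5 ]), array([ 0.61,  0.34, -0.61,  1.74,  0.21,  1.14, -0.37])]
-90 (0.021, -0.118) [array([ 0.81,  0.82, -1.18,  1.86,  0.87,  1.09,  2.12]), array([ 0.84,  0.55, -1.17,  1.69,  0.53,  1.26,  2.38])]
-90 (0.021, -0.185) [array([ 0.94,  0.81, -1.18,  1.88,  0.86,  1.08,  2.23]), array([ 0.97,  0.52, -1.17,  1.72,  0.51,  1.25,  2.51])]
lever -90 0 [ 0.79  0.66 -1.18  2.09  0.79  0.93  1.21]
lever -90 30 [ 0.63  0.62 -1.14  2.11  0.75  0.89  0.57]
lever -90 60 [ 0.5   0.7  -1.17  2.04  0.8   0.97 -0.1 ]
lever -90 90 [ 0.36  0.74 -1.08  1.9   0.78  1.   -0.6 ]
lever 90 0 [ 0.4   0.42 -0.61  2.11  0.36  0.71 -1.55]
lever 90 30 [ 0.24  0.41 -0.59  2.13  0.35  0.7  -2.2 ]
lever 90 60 [-0.78  0.42  0.53  2.1  -0.33  0.69 -2.17]
lever 90 90 [-1.06  0.64  0.91  1.98 -0.67  0.86 -2.44]
2.5583 [ 0.56994841 -0.0759834   0.28976296] 0.08577007036378702
```

View pics/w1.png

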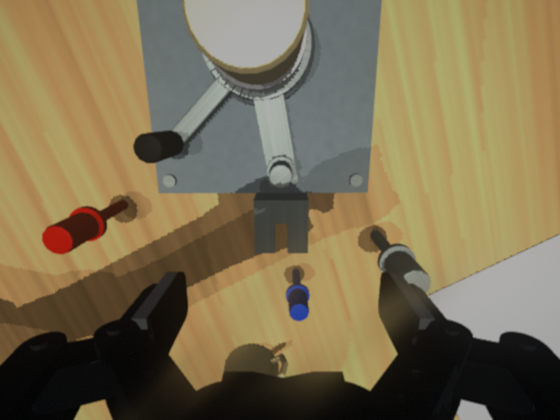

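The wrist view shows the pin head at (280,172), the notch plate at (255–307, 195–252) with its slot near x=281, the blue pin at (297,300), and the big grey pin at (405,265). Both of those are clear of the work. Next I measure the pin axis and the slot by ray casting.

```bash
cat > b.py <<'E'
from h import *
w=np.load("w1.npz");P=w["P"];im=w["im"].astype(int)
c,s=np.cos(TH),np.sin(TH);L=np.dstack([(P[...,:2]-C)@np.array([[c,-s],[s,c]]),P[...,2]])
z=L[...,2]
def rep(n,m):
    v,u=np.nonzero(m);p=L[m];print(n,len(p),"mid",((p.min(0)+p.max(0))/2).round(4),"mean",p.mean(0).round(4),"ext",np.ptp(p,0).round(4),"px",u.mean().round(1),v.mean().round(1))
near=lambda x,y,r:np.hypot(L[...,0]-x,L[...,1]-y)<r
rep("pintop",near(.021,-.118,.025)&(z>.111))
rep("pinall",near(.021,-.118,.025)&(z>.085))
rep("griptop",near(-.092,-.092,.03)&(z>.121))
rep("grip",near(-.092,-.092,.03)&(z>.08))
pl=(abs(L[...,0]-.021)<.06)&(L[...,1]<-.155)&(L[...,1]>-.24)&(abs(z-.075)<.008);rep("plate",pl)
for v in range(200,256,5):
    u=np.nonzero(pl[v])[0]
    if len(u):
        g=np.nonzero(np.diff(u)>2)[0]
        print(v,"y",L[v,u,1].mean().round(4),"x",L[v,u[0],0].round(4),L[v,u[-1],0].round(4),[(L[v,u[i],0].round(4),L[v,u[i+1],0].round(4)) for i in g])
d=(abs(z-.04)<.006)&(abs(L[...,0])<.14)&(abs(L[...,1])<.17)
for v in range(80,192,12):
    u=np.nonzero(d[v])[0];print("deck",v,L[v,u[0],:2].round(4),L[v,u[-1],:2].round(4))
E
python3 b.py
```

```text
pintop 10320 mid [ 0.0209 -0.1206  0.236 ] mean [ 0.0208 -0.128   0.3385] ext [0.0486 0.0245 0.2499] px 277.4 388.5
pinall 10395 mid [ 0.0209 -0.1205  0.223 ] mean [ 0.0208 -0.1279  0.3368] ext [0.0486 0.0249 0.2759] px 277.4 386.8
griptop 728 mid [-0.0922 -0.0925  0.1244] mean [-0.0917 -0.0925  0.1252] ext [0.0253 0.0252 0.0063] px 148.3 147.4
grip 1143 mid [-0.0922 -0.0927  0.1038] mean [-0.0885 -0.0918  0.1167] ext [0.0254 0.0256 0.0476] px 155.3 145.8
plate 2254 mid [ 0.0196 -0.1829  0.0745] mean [ 0.0196 -0.1803  0.0747] ext [0.0581 0.0554 0.0054] px 280.6 226.1
205 y -0.1567 x -0.0095 0.0484 []
210 y -0.1622 x -0.0085 0.0486 []
215 y -0.1677 x -0.0086 0.0476 []
220 y -0.1732 x -0.0088 0.0477 []
225 y -0.1788 x -0.009 0.0477 [(np.float64(0.0125), np.float64(0.0275))]
230 y -0.1844 x -0.0091 0.048 [(np.float64(0.0124), np.float64(0.0275))]
235 y -0.1901 x -0.0093 0.0479 [(np.float64(0.0124), np.float64(0.0275))]
240 y -0.1958 x -0.0082 0.0481 [(np.float64(0.0123), np.float64(0.0275))]
245 y -0.2018 x -0.0086 0.0483 [(np.float64(0.0122), np.float64(0.0275))]
250 y -0.2076 x -0.0087 0.0483 [(np.float64(0.0121), np.float64(0.0275))]
deck 80 [-0.1202 -0.0307] [ 0.1185 -0.0316]
deck 92 [-0.1204 -0.0425] [ 0.1187 -0.0432]
deck 104 [-0.1212 -0.0544] [ 0.1183 -0.0553]
deck 116 [-0.1203 -0.0666] [ 0.1181 -0.0675]
deck 128 [-0.1203 -0.079 ] [ 0.1183 -0.08  ]
deck 140 [-0.082 -0.092] [ 0.118  -0.0927]
deck 152 [-0.0914 -0.1047] [ 0.1185 -0.1055]
deck 164 [-0.1206 -0.1179] [ 0.1183 -0.1187]
deck 176 [-0.1202 -0.1315] [ 0.1184 -0.1323]
deck 188 [-0.1208 -0.1454] [ 0.118 -0.146]
```

```bash
sed -i 's/^C=.*;TH/C=np.array([.5917,.0651]);TH/' h.py
cat > c.py <<'E'
from h import *
A=rot(np.pi/2)
command_gripper(.055,40)
movep(jw(.021,-.118,.20),A)
print("down",move_l(jw(.021,-.118,.108),A,feed=.08,until_force=8))
s=sense();print(s["position"],s["wrist_force"],s["time_s"])
command_gripper(0,40)
s=sense();print("gap",s["finger_gap"],s["gripper_force"],s["wrist_force"])
p=np.array(s["position"]);np.save("p0.npy",p)
print("up",move_l(p+[0,0,.08],A,feed=.06,until_force=15))
sleep(.2);s=sense();print(s["position"],s["finger_gap"],s["wrist_force"],s["time_s"])
im,d=snap("wrist");i2,_=snap("scene")
cv2.imwrite("pics/c.png",np.hstack([cv2.resize(im[60:420,130:430],(400,480)),cv2.resize(i2[150:330,190:340],(400,480))])[:,:,::-1])
E
python3 c.py
```

```text
down False
[ 0.57609444 -0.05362502  0.10856256] [ 0.41823012 -0.5318571   0.2038773 ] 4.775
gap 0.02095481699972611 38.979050517082214 [-1.95699924  0.35307081  3.68646444]
up False
[ 0.57567564 -0.05362077  0.18814206] 0.02088285898781764 [-0.29700688 -0.32222685 -1.78087832] 6.8583
```

View pics/c.png

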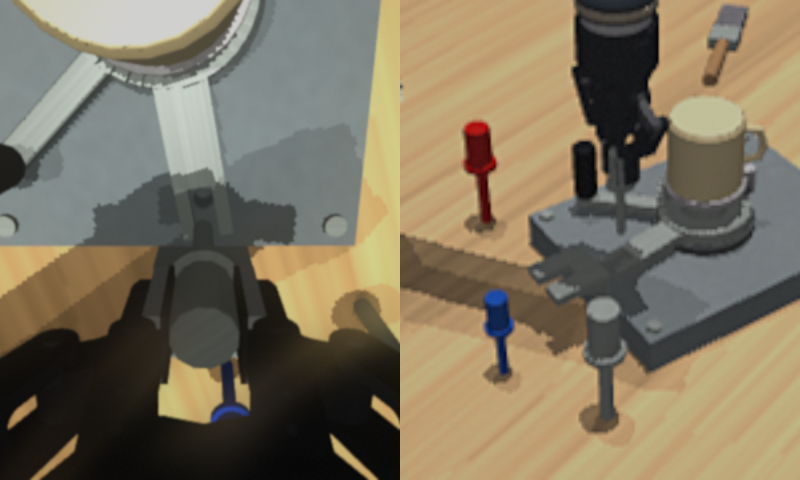

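The pin is out and hangs upright in the fingers: left picture (205,310), with the empty bore at (203,195), and right picture (618,190). I park it now.

```bash
cat > d.py <<'E'
from h import *
A=rot(np.pi/2);z0=np.load("p0.npy")[2];q=(.021,-.189)
move_l(jw(*q,.188),A,feed=.1);sleep(.2)
print("down",move_l(jw(*q,z0+.001),A,feed=.05,until_force=6))
s=sense();print(s["position"],z0,s["wrist_force"],s["time_s"])
i,_=snap("scene");cv2.imwrite("pics/d.png",cv2.resize(i[170:310,190:340],(600,560))[:,:,::-1])
E
python3 d.py
```

```text
down False
[ 0.55414856 -0.12130587  0.10974989] 0.10844190563792494 [ 0.20419409  0.65203095 -2.33141136] 9.7417
```

View pics/d.png

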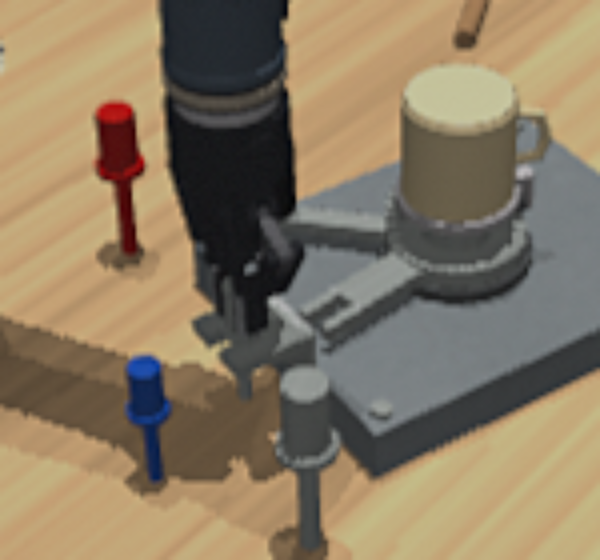

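The pin's shank shows below the plate at (245,385), so it is in the slot. I lower to contact, let go, back off and look.

```bash
cat > e.py <<'E'
from h import *
A=rot(np.pi/2);p=np.array(sense()["position"])
print(move_l(p-[0,0,.003],A,feed=.02,until_force=3))
command_gripper(.05);sleep(.3)
move_l(np.array([*p[:2],.21]),A,feed=.1)
move_l(jw(.021,-.16,.29),A,feed=.2)
s=sense();im,d=snap("wrist");P=cloud("wrist",d,s);i2,_=snap("scene")
cv2.imwrite("pics/e.png",np.hstack([cv2.resize(im[130:330,190:360],(408,480)),cv2.resize(i2[170:310,190:310],(392,480))])[:,:,::-1])
c,sn=np.cos(TH),np.sin(TH);L=np.dstack([(P[...,:2]-C)@np.array([[c,-sn],[sn,c]]),P[...,2]])
for lo,hi in((.108,.122),(.077,.084)):
    m=(np.hypot(L[...,0]-.021,L[...,1]+.187)<.025)&(L[...,2]>lo)&(L[...,2]<hi);q=L[m];print(len(q),((q.min(0)+q.max(0))/2).round(4),np.median(q,0).round(4))
m=(np.hypot(L[...,0]+.092,L[...,1]+.092)<.03)&(L[...,2]>.121)&(L[...,2]<.14);q=L[m]
if len(q):print("grip",((q.min(0)+q.max(0))/2).round(4))
print(s["time_s"])
E
python3 e.py
```

```text
True
410 [ 0.0219 -0.1887  0.1125] [ 0.0219 -0.1876  0.1144]
169 [ 0.0219 -0.1856  0.0804] [ 0.021  -0.1809  0.0797]
grip [-0.0913 -0.0926  0.1243]
12.4417
```

View pics/e.png

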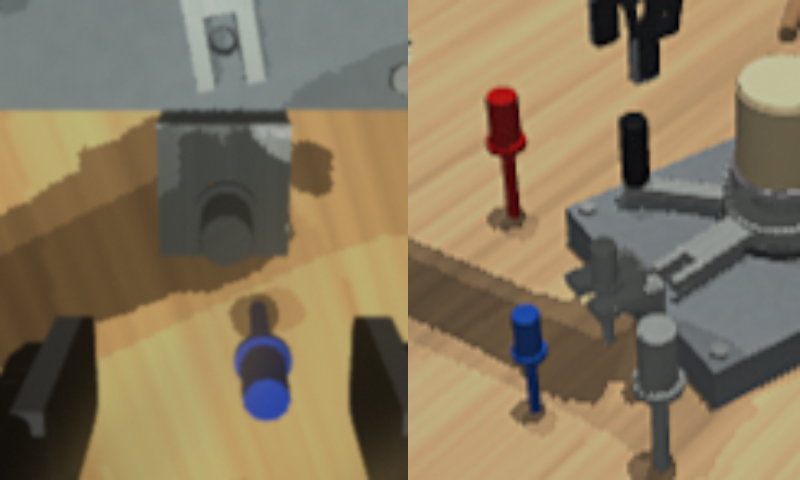

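The pin hangs in the notch: left picture (225,235), right picture (603,280), measured at (21.9,-188.7) mm in the jig frame with its head top at 114 mm. The lever is still at rest, with the grip at (-91,-93). Now the lever.

```bash
cat > f.py <<'E'
from h import *
G=lambda k:np.deg2rad(-135-k)
def pose(k,z):
    g=G(k);return jw(.13*np.cos(g),.13*np.sin(g),z),rot(g)
command_gripper(.06,60)
movep(*pose(0,.26));print(np.round(sense()["joint_pos"],2))
print("down",move_l(*pose(0,.106),feed=.1,until_force=8))
s=sense();print(s["position"],s["wrist_force"],np.round(s["joint_pos"],2),s["time_s"])
command_gripper(0,60)
s=sense();print("gap",s["finger_gap"],s["gripper_force"],s["wrist_force"],s["position"])
for k in range(10,91,10):
    try: move_l(*pose(k,.106),feed=.05)
    except Unreachable as e: print("unreach",k,e);break
    s=sense();print(k,np.round(s["wrist_force"],1),np.round(s["joint_pos"],2),round(s["finger_gap"],4),round(s["time_s"],1))
    if np.linalg.norm(s["wrist_force"])>45:print("force");break
E
python3 f.py
```

```text
[ 0.9   0.36 -1.21  1.94  0.38  1.1   1.58]
down False
[0.47648049 0.0056621  0.10650143] [0.34991917 0.13849027 0.44676429] [ 0.68  0.55 -0.99  2.1   0.64  0.83  1.34] 16.2417
gap 0.024498436240408372 58.60783338546753 [-1.26503787 -0.29670454  5.4467409 ] [0.47620815 0.00567911 0.10640915]
10 [-1.2 -2.2  8.2] [ 0.61  0.52 -0.96  2.11  0.6   0.8   1.15] 0.0245 17.2
20 [-3.  -2.1  8.8] [ 0.54  0.5  -0.92  2.12  0.57  0.78  0.96] 0.0246 17.9
30 [-1.9 -1.8  8.7] [ 0.46  0.49 -0.87  2.12  0.54  0.77  0.76] 0.0249 18.4
40 [-3.7 -2.9  8.8] [ 0.38  0.48 -0.83  2.11  0.51  0.77  0.57] 0.0247 19.1
50 [-3.1 -2.3  8.2] [ 0.3   0.48 -0.78  2.08  0.49  0.77  0.39] 0.025 19.6
60 [-3.2 -2.3  8.9] [ 0.22  0.49 -0.73  2.05  0.46  0.77  0.21] 0.0249 20.2
70 [-3.5 -2.6  8. ] [ 0.15  0.5  -0.68  2.01  0.44  0.78  0.04] 0.0246 20.9
80 [-3.7 -2.6  7.4] [ 0.09  0.51 -0.63  1.97  0.42  0.79 -0.13] 0.0249 21.4
90 [-3.2 -2.7  8.6] [ 0.04  0.53 -0.58  1.92  0.39  0.81 -0.28] 0.0248 22.1
```

```bash
cat > g.py <<'E'
from h import *
sleep(.5);s=sense();p=np.array(s["position"]);c,sn=np.cos(TH),np.sin(TH)
l=(p[:2]-C)@np.array([[c,-sn],[sn,c]]);a=np.degrees(np.arctan2(l[1],l[0]));print("tcp jig",l,"r",np.hypot(*l),"cam",np.deg2rad(225-a%360),s["qd"],s["gripper_force"])
i,_=snap("scene");t,d=snap("top");P=cloud("top",d)
L=np.dstack([(P[...,:2]-C)@np.array([[c,-sn],[sn,c]]),P[...,2]])
m=(np.hypot(L[...,0],L[...,1])<.06)&(L[...,2]>.19)&(L[...,2]<.22);q=L[m]
if len(q):print("mug",len(q),np.median(q,0))
cv2.imwrite("pics/g.png",np.hstack([cv2.resize(i[130:320,190:350],(400,475)),cv2.resize(t[110:250,220:340],(400,475))])[:,:,::-1])
E
python3 g.py
```

```text
tcp jig [-0.09212567  0.09140651] r 0.12977784451908214 cam 1.5668779391861396 [ 0.00054325  0.00053282  0.00039684  0.00150981  0.00023413 -0.00058379
 -0.00060529] 59.124391078948975
mug 907 [-0.00167876  0.00157772  0.20379058]
```

View pics/g.png

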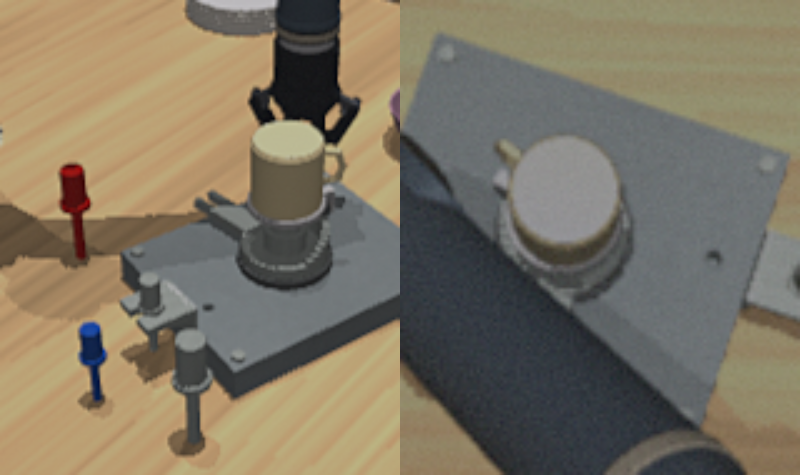

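The pin is parked upright at (150,295). The mug is seated at (288,185), its top risen from 179 to 204 mm, which is 25 mm. The lever is held at cam 1.567.

```bash
python3 -c "
from rig import *
print(finish_job())"
```

```text
the job is handed in; nothing more can be done
None
```

I handed the job in with the pin parked upright in the notch and let go, and the lever held at the highest lift (cam about 1.567 rad). The mug is up about 25 mm and still seated; no verdict came back.

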